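# Pass two espressos down the coffee-bar lane past its spring catch

## Task

Press the red bar beside the lane down and keep it held with the fingertips while you push the aluminium shuttle by its blue tab along the lane, over the lowered brass catch pin, fully home against the end stop. Only when the whole shuttle is past the pin let the bar come up again, so that the pin locks behind the shuttle, and take the hand away. Lift nothing, keep both espresso cups standing in the shuttle, and leave the other things on the counter alone.

Things in the scene. Friction and masses are not known exactly. Their poses are not given: they have to be found in the camera images.
- dock: Fixed black lane, 405 x 136 x 30 mm. Origin at table height under the channel's centre line; y axis along the lane, the way to travel (robot's right to left, turned at most 20 degrees), z up. Steel channel floor at z 30 mm, 68 mm wide; guide walls' tops at z 42. The dark end stop's inner face is at y 190, its top at z 52. The red bar is on the -x side (nearer the robot).
- catch (a joint): Spring catch (red bar and brass pin in one piece): travel down, 0 = up and locking, 0.014 m = hard stop. Moves only vertically, and springs up when let go. Spring force 2.6 N when up, 6.7 N at the stop. Pressed more than 9 mm, the pin is below the channel floor; hold it at 11 to 13 mm.
- bar_top (a point): Centre of the red bar's top face, 60 mm above the table when up, 46 mm at the hard stop. The bar is 30 mm wide, 12 mm thick, 290 mm long along the lane; its centre is at x -66, y -25 mm of the dock, so it spans y -170 to 120. It can be pressed anywhere along it, and a fingertip may slide along it while pressing.
- pin_top (a point): Centre of the top of the brass pin, 14 mm in diameter, on the lane's centre line at y 42 mm of the dock. Up, it stands 9 mm above the channel floor and blocks the shuttle.
- shuttle: Loose aluminium tray, 64 wide, 130 long (along the lane), 22 mm high, about 0.35 kg, in the channel (2 mm play each side), with a cup in each of its two wells. Origin: centre of its underside; axes as the dock's. It starts before the pin, at y -115 to -65 mm of the dock. Home against the stop it is at y 125; from y 114 on the pin can rise behind it.
- tab (a point): Middle of the shuttle's blue push tab, over the red bar, at x -66, y 0, z 49 mm of the shuttle: an upright plate 6 mm thick along the lane, from the tray out to x -86, its lower edge 66 mm and upper edge 92 mm above the table. Push its face that looks to -y of the dock. The shuttle slides easily (1 to 3 N); the fingertip's rub on the bar adds a few newtons.
- cup_a: White espresso cup, 52 mm high, 59 mm across the rim, 0.14 kg, loose, standing in a well of the shuttle. Origin at the centre of its underside. Its rim is 85 mm above the table.
- cup_b: Black espresso cup, same size, in the other well of the shuttle.
- pitcher: Bystander: steel milk pitcher with handle, 88 mm across, 105 mm high. Origin under its centre.
- tamper: Bystander: coffee tamper, 58 mm across, 78 mm high, on the counter beside the lane's far side. Origin under its centre.
- jar: Bystander: amber glass jar, 60 mm across, 85 mm high, on the counter beside the lane's far side. Origin under its centre.
- cup_stack: Bystander: stack of white paper cups, 81 mm across, 121 mm high. Origin under its centre.
- spoon: Bystander: spoon 130 mm long, lying on the counter between robot and lane.
- syrup: Bystander: green bottle with black cap, 64 mm across, 158 mm high. Origin under its centre.

How it is judged (in metres and radians):
On the way, in this order (a step that is already met when the one before it is completed fails the run):
1. the fingers hold the bar down while the shuttle is still short of the pin (contact force between the fingers and catch above 0.5 N and value of joint catch above 0.0095 m and y of shuttle in the frame of dock below -0.028 m), for 0.1 s.
2. the shuttle's front slides over the pin, the fingers still holding the bar down (contact force between the fingers and catch above 0.5 N and value of joint catch above 0.0095 m and y of shuttle in the frame of dock between -0.015 and 0.06 m), for 0.1 s.
3. the shuttle's rear nears the pin, the fingers still holding the bar down (contact force between the fingers and catch above 0.5 N and value of joint catch above 0.0095 m and y of shuttle in the frame of dock between 0.08 and 0.114 m), for 0.05 s.
At the end, for the whole second after the job is handed in: the shuttle stands flat in the channel within 6 mm of the end stop, at rest; the catch is up again behind it (pressed less than 2 mm); both cups stand upright (within 11 degrees) in the shuttle (y of shuttle in the frame of dock above 0.119 m and z of shuttle in the frame of dock below 0.033 m and linear speed of shuttle below 0.02 m/s and value of joint catch below 0.002 m and angle between each of cup_a, cup_b's own z axis and vertical below 0.2 rad and z of each of cup_a, cup_b in the frame of shuttle below 0.01 m and linear speed of each of cup_a, cup_b below 0.03 m/s); the robot touches nothing.
It fails at once if the shuttle is lifted more than 8 mm off the channel floor (z of shuttle in the frame of dock above 0.038 m).
It fails at once if a cup is lifted or tipped (z of any of cup_a, cup_b in the frame of shuttle above 0.015 m or angle between any of cup_a, cup_b's own z axis and vertical above 0.35 rad).
It fails at once if another thing on the counter is moved more than 25 mm (distance of any of pitcher, tamper, jar, cup_stack, spoon, syrup from where it was at the start of the episode above 0.025 m).
It also fails if it takes over 42 s, if anything falls off the work surface, if the arm or the gripper's body presses on something with over 40 N, if the wrist force passes 120 N, or if a joint passes its speed limit or range.

## Robot

A 6-joint arm with a two-finger parallel gripper is mounted at the origin on the work surface. World frame = base frame: x ahead of the robot, y to its left, z up, the work surface at z = 0. Lengths are in mm, angles in rad, forces in N, time in s.
With the tool pointing down it reaches from about 350 to 875 mm from the base axis. Payload 4.2 kg.
Tool frame: the origin (TCP) lies at the centre of the arm's flange, where the gripper is bolted on; the fingertips stand 173 mm ahead of it and the grasp point (between the pads) lies 155 mm ahead of it; z points along the fingers, y is the line along which they close (so a half turn about z gives the same grasp; the last joint's range is limited). The gripper opens to 85 mm and grips with 20 to 120 N. Pads are 22 mm wide; open, the fingers measure 114 mm over their backs; the gripper's body (76 mm by 85 mm) begins 54 mm behind the grasp point. The pads swing forward as they close: fully open they stand 13 mm farther back than shut.
Start: joints at [1.588, 0.385, 0.008, 0, -1.194, -0.259], TCP at [149.625, 606.805, 404.712] pointing down, gripper open.
Joint ranges: [-3.14, 3.14], [-1.21, 2.06], [-1.07, 1.41], [-3.16, 2.05], [-2.99, -0.16], [-3.1, 3.1]. Speed limits (rad/s): [2.79, 2.79, 3.14, 3.14, 3.14, 3.14].

## Interface

Orientations are given as a 3x3 rotation matrix whose columns are the frame's x, y, z axes.
In Python, from workcell import * gives the robot as it stands.
- The arm moves only by the tool apply_moves, never from a script. Its argument "steps" is a list of rows, each a list of 3 entries, a list of its own where there are three numbers: the shift along the tool's x, y, z in mm, then the turn about the tool's z in rad, then the closure, from 0 (fully open) to 1 (shut). In form: [[[tx, ty, tz], spin, fingers], ...]. A call has 1 to 12 rows; each row is the pose to reach, as a shift and turn from the pose commanded when the call began, along the tool's axes at that moment; what a row does not reach only later rows make up. A row lasts 1/8 s, in which the tool goes at most 62.5 mm and 10.7 degrees, less where a joint would pass 70% of its speed; a pose out of reach is approached as far as the arm can. A call with a gripper value outside its range is refused whole. The fingers move at their own pace and stop on an object; the grip force is fixed at half the most. Time passes only in rows, so rows that repeat a pose let the fingers close. It gives the time, the measured TCP pose, the force, the opening and the grip force at its end, in the units of the state.
- get_obs(): the state, without advancing time (a new reading comes with each control period).
- read_camera(name): name is "scene" or "top" or "wrist"; returns a dict with "img" (420x560x3 uint8, blue, green, red), "fx", "fy", "cx", "cy" (pixels), "k1" (the pictures are not rectified: a ray, as slopes to the right and down, at radius r is drawn at 1 + k1 r^2 times it, then the intrinsics apply), "R" (3x3) and "t" (3): a world point X has camera coordinates R X + t. Camera axes: x right, y down, z forward; pixel columns grow to the right and rows downward; lengths in mm; the calibration is good to about 2 mm. A picture is of the moment at which its call begins. There is no depth.
- job_done(): hands the job in; it is judged then, once.
The state is a dict: "time": time; "qpos": joint angles; "qd": joint speeds; "effort": joint torques, N m; "eef_pos": TCP position; "tcp_rot": TCP orientation; "contact_force": force on the tool from outside, world axes, zero at the start; "wrist_torque": the same for the moment, N m; "finger_gap": finger opening in mm; "grip_force": force on a finger pad.
Only numpy, scipy, OpenCV 4.12 (cv2) and the standard library are available. Lean on these libraries where they do the work, as an engineer would, in place of code of your own. Each camera call takes 0.05 s, during which the arm holds its last target. There are 200 camera calls.

## Working session

There is one attempt and no reset: what is moved stays moved. The work goes in short steps, Python scripts to look and compute and a tool call to move; the robot and the scene stay as the last step left them, time stands still between calls to the robot, and variables do not carry over. Pictures are saved under pics/ and viewed, at most 11 in all, crops included, and the job is handed in when it is done.

Besides the shell and the picture viewer there is one more tool, called after "Emit:" as a command line: name --argument value ..., lists and objects as JSON in quotes. apply_moves: Moves the arm, as the interface text tells. Its arguments: {"type":"object","properties":{"steps":{"type":"array"}},"required":["steps"]}

```bash
mkdir -p pics; ls; python3 - <<'E'
from workcell import *
import cv2,numpy as np
np.set_printoptions(precision=4,suppress=True)
o=get_obs();print(o['time'],o['eef_pos'],o['tcp_rot'],o['finger_gap'])
for n in("scene","top"):
    c=read_camera(n);cv2.imwrite(f'pics/{n}0.png',c['img'])
    print(n,{k:c[k] for k in c if k!='img'}, 'campos',-np.array(c['R']).T@np.array(c['t']))
E
```

```text
pics
0.0 [149.5458 606.6287 403.6414] [[ 0.9709 -0.2396 -0.0005]
 [-0.2396 -0.9709 -0.0021]
 [ 0.0001  0.0022 -1.    ]] 85.66438624443445
scene {'fx': 493.5103834564844, 'fy': 493.5103834564844, 'cx': 285.720561461736, 'cy': 211.03376058639222, 'k1': -0.13210903937902702, 'R': array([[-0.4883,  0.8727, -0.0023],
       [ 0.7281,  0.406 , -0.5523],
       [-0.4811, -0.2714, -0.8336]]), 't': array([ 290.9672, -405.693 , 1821.5874])} campos [1313.758   405.1317 1295.1207]
top {'fx': 386.26897989913357, 'fy': 386.26897989913357, 'cx': 277.88805858115376, 'cy': 206.14565466687228, 'k1': -0.06824742571528174, 'R': array([[-0.1215, -0.9926,  0.0003],
       [-0.9722,  0.1189, -0.2016],
       [ 0.2   , -0.0248, -0.9795]]), 't': array([ 79.2652, 611.3507, 878.1533])} campos [428.3331  27.7263 983.3351]
```

View pics/scene0.png

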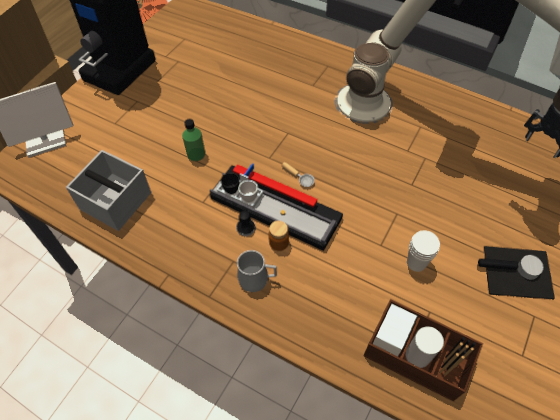

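View pics/top0.png

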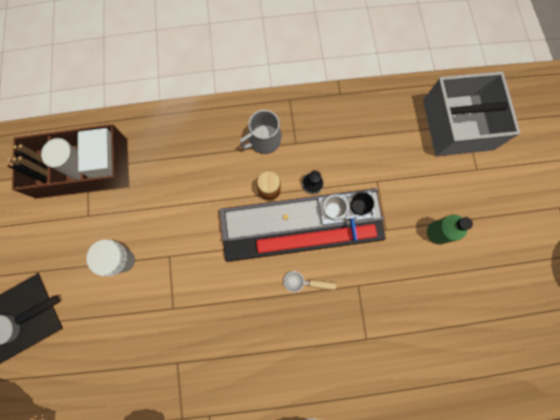

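The scene view shows the lane at about (210–342, 167–243), with the shuttle and cups at its left end. In the top view the lane is at about (220–384, 190–260), the tab at (352, 230), the pin at (285, 217) and the spoon at (310, 283). I'll enlarge both.

```bash
python3 - <<'E'
import cv2
a=cv2.imread('pics/top0.png')[180:270,215:390];cv2.imwrite('pics/tc.png',cv2.resize(a,None,fx=4.5,fy=4.5,interpolation=cv2.INTER_CUBIC))
a=cv2.imread('pics/scene0.png')[155:250,205:350];cv2.imwrite('pics/sc.png',cv2.resize(a,None,fx=5.5,fy=5.5,interpolation=cv2.INTER_CUBIC))
E
```

```text
(no output)
```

View pics/tc.png

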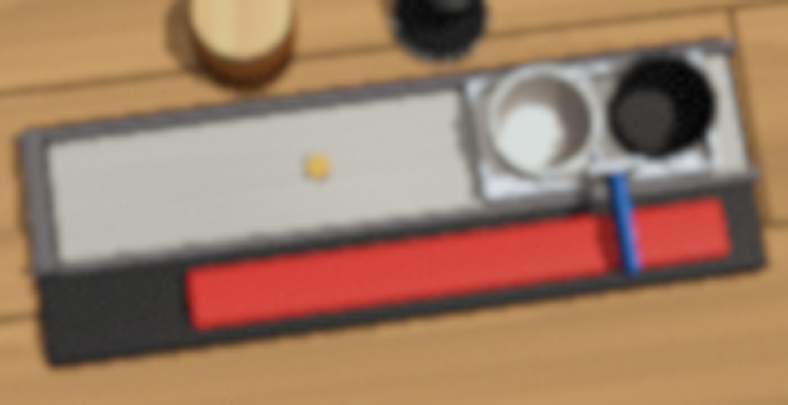

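View pics/sc.png

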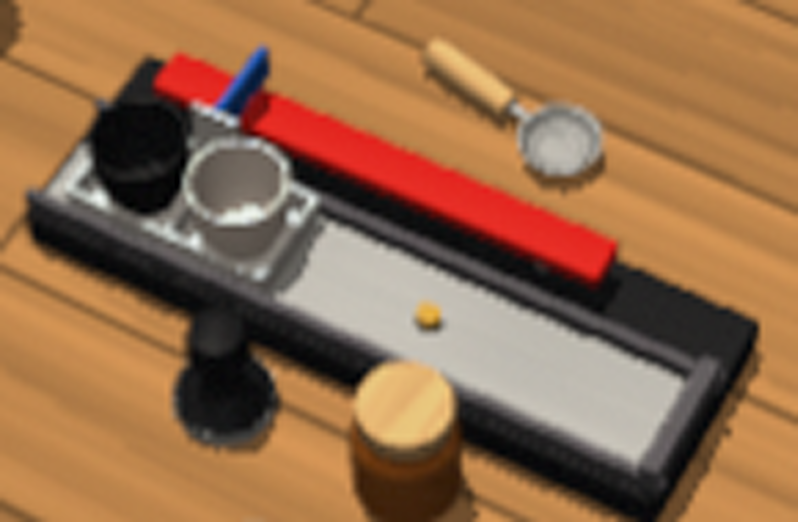

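The crops give these pixels. In the top view the bar corners are (188,270), (195,328), (723,199) and (730,255), the pin (317,166) and the tab's outer top (632,268). In the scene view the bar corners are (178,55), (157,80), (617,243) and (597,266), the pin (428,313) and the tab's outer top (265,50).

```bash
cat > h.py <<'E'
from workcell import *
import cv2,numpy as np
from scipy.optimize import least_squares
np.set_printoptions(precision=2,suppress=True)
def proj(c,X):
    p=np.array(X,float)@np.array(c['R']).T+np.array(c['t']);s=p[...,:2]/p[...,2:]
    s=s*(1+c['k1']*(s**2).sum(-1,keepdims=True))
    return s*[c['fx'],c['fy']]+[c['cx'],c['cy']]
def dock2w(q,P):
    c,s=np.cos(q[2]),np.sin(q[2]);P=np.array(P,float)
    return np.c_[q[0]+c*P[:,0]-s*P[:,1],q[1]+s*P[:,0]+c*P[:,1],P[:,2]]
E
cat > m.py <<'E'
from h import *
ct,cs=read_camera('top'),read_camera('scene')
T=np.array([[188,270],[195,328],[723,199],[730,255],[317,166],[632,268]])/4.5+[215,180]-.4
S=np.array([[597,266],[617,243],[157,80],[178,55],[428,313],[265,50]])/5.5+[205,155]-.4
for t,s in zip(T,S):
    r=least_squares(lambda X:np.r_[proj(ct,X)-t,proj(cs,X)-s],[500,0,50]);print(r.x,r.cost)
def mod(q): return dock2w(q,[[-51,120,60],[-81,120,60],[-51,-170,60],[-81,-170,60],[0,42,39],[-86,q[3],92]])
r=least_squares(lambda q:np.r_[(proj(ct,mod(q))-T).ravel(),(proj(cs,mod(q))-S).ravel()],[500,0,0,-90])
print(r.x,np.rad2deg(r.x[2]));print(r.fun.reshape(2,-1,2))
np.save('q.npy',r.x)
E
python3 m.py
```

```text
[540.78  64.78  69.86] 0.04050971221409724
[511.62  64.4   54.97] 0.3368818820054363
[ 544.04 -223.36   61.58] 0.4026735522884333
[ 515.08 -226.12   50.47] 0.0037705479717766617
[593.7  -11.4   36.76] 0.1155418017548198
[ 511.49 -164.59   87.57] 0.056951340521864485
[ 594.22  -53.46    0.02 -108.81] 0.8905857616093931
[[[-0.05  0.2 ]
  [-0.01 -0.28]
  [-0.42 -0.44]
  [ 0.31 -0.72]
  [ 0.32 -0.26]
  [ 0.24  0.4 ]]

 [[ 0.27  2.13]
  [ 1.02 -0.83]
  [-1.17  0.37]
  [-0.07 -1.55]
  [ 0.36 -0.38]
  [ 0.71 -1.04]]]
```

```bash
cat >> h.py <<'E'
def shift(o,W): return (np.array(W)-np.array(o['eef_pos']))@np.array(o['tcp_rot'])
E
python3 - <<'E'
from h import *
q=np.load('q.npy');ct=read_camera('top')
print('yaw',q[2])
for n,px,z in(('syrup cap',(465,223),158),('syrup base',(437,236),0),('spoon',(294,282),5),('spoonend',(335,286),5),('tamper',(313,177),70),('jar',(269,182),85)):
    print(n,least_squares(lambda X:proj(ct,[X[0],X[1],z])-px,[500,0]).x)
B=dock2w(q,[[-66,-142,233],[-66,-142,300]]);print(B)
o=get_obs()
for W in([350,350,405],[480,0,405],[B[0,0],B[0,1],300]):print(shift(o,W))
E
```

```text
yaw 0.015543653811465222
syrup cap [ 509.39 -396.92]
syrup base [ 500.77 -396.6 ]
spoon [431.7  -13.42]
spoonend [ 409.28 -113.56]
tamper [676.9  -89.79]
jar [673.27  19.03]
[[ 530.43 -196.46  233.  ]
 [ 530.43 -196.46  300.  ]]
[256.06 201.26  -0.56]
[466.11 509.94  -0.24]
[562.12 688.5  104.95]
```

Emit:
apply_moves --steps '[[[40, 32, 0], -0.05, 0.5], [[85, 67, 0], -0.1, 1], [[128, 100, 0], -0.15, 1], [[171, 134, 0], -0.2, 1], [[214, 168, 0], -0.2575, 1], [[256, 201, 0], -0.2575, 1], [[291, 253, 0], -0.2575, 1], [[326, 304, 0], -0.2575, 1], [[361, 356, 0], -0.2575, 1], [[396, 407, 0], -0.2575, 1], [[431, 459, 0], -0.2575, 1], [[466, 510, 0], -0.2575, 1]]'

```text
time: 1.75
eef_pos: [480.2, -2.0, 405.1]
tcp_rot: [[1.0, 0.016, 0.001], [0.016, -1.0, 0.0], [0.001, -0.0, -1.0]]
contact_force: [1.4, 0.8, 0.8]
finger_gap: 0.1
grip_force: 0.0
```

```bash
python3 - <<'E'
from h import *
q=np.load('q.npy');o=get_obs();print(o['time'],o['eef_pos'],o['tcp_rot'],o['contact_force'],o['finger_gap'])
for z in(290,250):print(shift(o,dock2w(q,[[-66,-142,z]])[0]))
E
```

```text
1.75 [480.19  -1.95 405.06] [[ 1.    0.02  0.  ]
 [ 0.02 -1.    0.  ]
 [ 0.   -0.   -1.  ]] [1.42 0.84 0.8 ] 0.12668062792232232
[ 47.03 195.32 115.05]
[ 46.99 195.33 155.05]
```

Emit:
apply_moves --steps '[[[12, 50, 10], 0, 1], [[24, 100, 20], 0, 1], [[36, 150, 40], 0, 1], [[47, 195, 60], 0, 1], [[47, 195, 100], 0, 1], [[47, 195, 135], 0, 1], [[47, 195, 145], 0, 1], [[47, 195, 145], 0, 1], [[47, 195, 145], 0, 1]]'

```text
time: 2.88
eef_pos: [530.7, -194.1, 261.4]
tcp_rot: [[1.0, 0.016, 0.003], [0.016, -1.0, -0.001], [0.003, 0.001, -1.0]]
contact_force: [0.2, -0.6, -0.1]
finger_gap: 0.1
grip_force: 0.0
```

```bash
python3 - <<'E'
from h import *
q=np.load('q.npy');o=get_obs();print(o['time'],o['eef_pos'],o['contact_force'])
a=read_camera('scene');b=read_camera('top');print(shift(o,dock2w(q,[[-66,-142,235]])[0]))
i=cv2.resize(a['img'][130:250,200:340],None,fx=3,fy=3,interpolation=2);j=cv2.resize(b['img'][150:270,270:400],None,fx=3,fy=3,interpolation=2)
cv2.imwrite('pics/p1.png',np.hstack([i[:360],j[:360,:380]]))
E
```

```text
2.875 [ 530.7  -194.08  261.4 ] [ 0.22 -0.58 -0.12]
[-0.39  2.36 26.4 ]
```

View pics/p1.png

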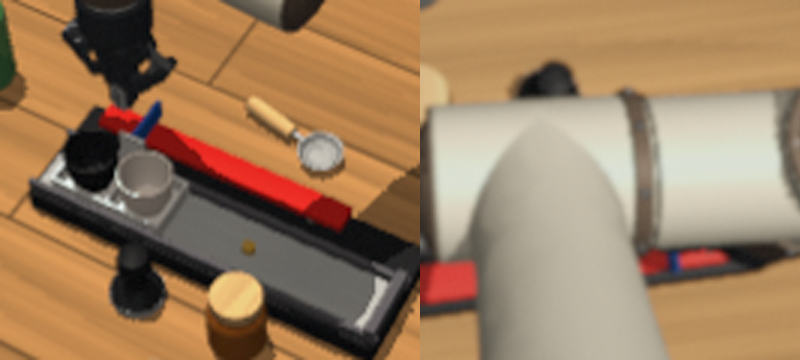

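In the crop the closed tips are at (122,100), just above the bar's -y end and behind the blue tab (148,120), and they look clear. I'll descend in small steps.

Emit:
apply_moves --steps '[[[0, 2, 10], 0, 1], [[0, 2, 20], 0, 1], [[0, 2, 25], 0, 1], [[0, 2, 25], 0, 1], [[0, 2, 25], 0, 1]]'

```text
time: 3.6
eef_pos: [530.2, -196.2, 234.7]
tcp_rot: [[1.0, 0.016, 0.0], [0.016, -1.0, -0.0], [0.0, 0.0, -1.0]]
contact_force: [-0.8, 0.3, -0.8]
finger_gap: -0.2
grip_force: 0.0
```

Emit:
apply_moves --steps '[[[0, 0, 3], 0, 1], [[0, 0, 6], 0, 1], [[0, 0, 6], 0, 1], [[0, 0, 6], 0, 1]]'

```text
time: 4.1
eef_pos: [530.3, -196.2, 229.1]
tcp_rot: [[1.0, 0.016, 0.001], [0.016, -1.0, -0.0], [0.001, 0.0, -1.0]]
contact_force: [0.7, -0.1, 3.4]
finger_gap: 0.0
grip_force: 1.5
```

Emit:
apply_moves --steps '[[[0, 0, 3], 0, 1], [[0, 0, 4], 0, 1], [[0, 0, 4], 0, 1], [[0, 0, 4], 0, 1]]'

```text
time: 4.6
eef_pos: [530.3, -196.2, 224.9]
tcp_rot: [[1.0, 0.016, 0.001], [0.016, -1.0, -0.0], [0.001, 0.0, -1.0]]
contact_force: [1.3, -0.3, 4.9]
finger_gap: 0.6
grip_force: 2.1
```

Emit:
apply_moves --steps '[[[0, 0, 2], 0, 1], [[0, 0, 4], 0, 1], [[0, 0, 4], 0, 1], [[0, 0, 4], 0, 1], [[0, 0, 4], 0, 1]]'

```text
time: 5.22
eef_pos: [530.3, -196.2, 220.9]
tcp_rot: [[1.0, 0.016, 0.001], [0.016, -1.0, -0.0], [0.001, 0.0, -1.0]]
contact_force: [1.8, -0.6, 4.9]
finger_gap: 0.2
grip_force: 2.7
```

```bash
python3 - <<'E'
from h import *
f=[];o=get_obs()
a=read_camera('scene')
for i in range(8): read_camera('wrist'); f.append(np.r_[get_obs()['contact_force'],get_obs()['eef_pos'][2]])
print(np.mean(f,0),np.std(f,0))
cv2.imwrite('pics/p2.png',cv2.resize(a['img'][140:250,200:350],None,fx=5,fy=5,interpolation=2))
E
```

```text
[  1.26  -0.23   5.68 220.94] [0.48 0.51 0.42 0.01]
```

View pics/p2.png

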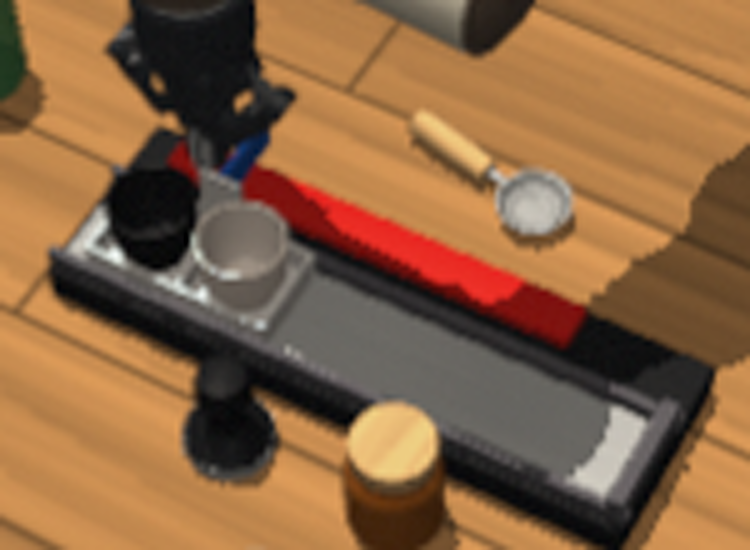

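The pin is no longer visible in the channel, so the bar is down, and the force of about 5.7 N agrees with 10.5–12 mm of travel. I'll go 0.7 mm deeper and start pushing.

Emit:
apply_moves --steps '[[[0, 0, 0.7], 0, 1], [[0, -4, 0.7], 0, 1], [[0, -8, 0.7], 0, 1], [[0, -12, 0.7], 0, 1], [[0, -16, 0.7], 0, 1], [[0, -21, 0.7], 0, 1], [[0, -27, 0.7], 0, 1], [[0, -33, 0.7], 0, 1], [[0, -40, 0.7], 0, 1], [[0, -47, 0.7], 0, 1], [[0, -54, 0.7], 0, 1], [[0, -60, 0.7], 0, 1]]'

```text
time: 7.18
eef_pos: [529.4, -137.5, 221.2]
tcp_rot: [[1.0, 0.016, 0.001], [0.016, -1.0, -0.002], [0.001, 0.002, -1.0]]
contact_force: [1.0, -7.8, 9.8]
finger_gap: -0.2
grip_force: 5.4
```

```bash
cat > w.py <<'E'
from h import *
import sys
q=np.load('q.npy');o=get_obs();a=read_camera('scene')
w=np.array(o['eef_pos']);c,s=np.cos(q[2]),np.sin(q[2]);d=w-[q[0],q[1],0]
print(o['time'],'dock xy',c*d[0]+s*d[1],-s*d[0]+c*d[1],'z',w[2],o['contact_force'])
cv2.imwrite('pics/'+sys.argv[1],cv2.resize(a['img'][140:250,200:350],None,fx=5,fy=5,interpolation=2))
E
python3 w.py p3.png
```

```text
7.175 dock xy -66.10950272373664 -82.99753284454339 z 221.15435547788215 [ 1.   -7.81  9.81]
```

View pics/p3.png

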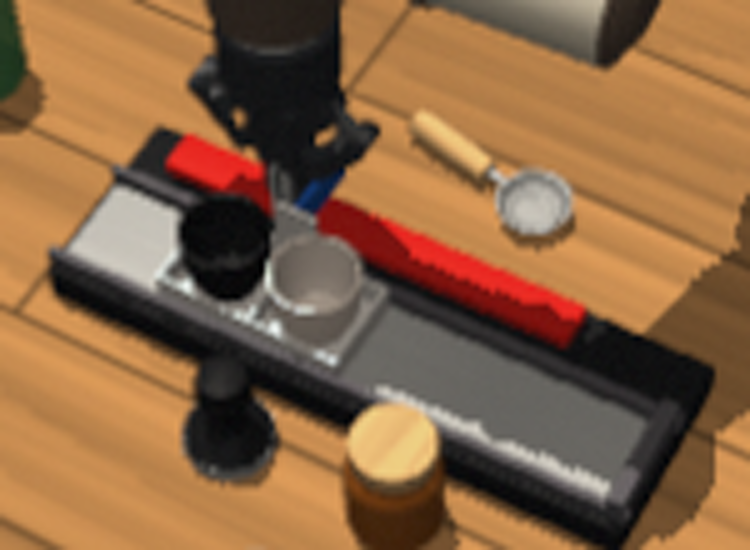

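The shuttle is being pushed, both cups stand, and nothing brass shows at the pin's place (414,360). I'll hold briefly and check the settled force and the shuttle's y.

Emit:
apply_moves --steps '[[[0, 0, 0], 0, 1], [[0, 0, 0], 0, 1]]'

```text
time: 7.48
eef_pos: [529.4, -137.0, 221.1]
tcp_rot: [[1.0, 0.016, 0.001], [0.016, -1.0, -0.001], [0.001, 0.001, -1.0]]
contact_force: [-0.4, -3.9, 10.3]
finger_gap: 0.1
grip_force: 4.8
```

```bash
python3 - <<'E'
from h import *
q=np.load('q.npy');cs=read_camera('scene');f=[]
for i in range(6): read_camera('wrist'); o=get_obs();f.append(np.r_[o['contact_force'],o['eef_pos']])
print(o['time'],np.mean(f,0))
for p,sc,of in(((237,185),5.5,(205,155)),((315,268),5,(200,140))):
    px=np.array(p)/sc+of
    print(least_squares(lambda y:proj(cs,dock2w(q,[[y[1],y[0],85]])[0])-px,[-80,0]).x)
E
```

```text
7.825 [  -0.38   -4.33    9.78  529.41 -137.01  221.11]
[-75.09   4.5 ]
[-25.94  -0.84]
```

Emit:
apply_moves --steps '[[[0, -5, 0], 0, 1], [[0, -12, 0], 0, 1], [[0, -19, 0], 0, 1], [[0, -26, 0], 0, 1], [[0, -33, 0], 0, 1], [[0, -40, 0], 0, 1], [[0, -47, 0], 0, 1], [[0, -54, 0], 0, 1], [[0, -61, 0], 0, 1], [[0, -68, 0], 0, 1], [[0, -75, 0], 0, 1], [[0, -80, 0], 0, 1]]'

```text
time: 9.32
eef_pos: [528.0, -57.4, 220.9]
tcp_rot: [[1.0, 0.016, -0.0], [0.016, -1.0, -0.002], [-0.0, 0.002, -1.0]]
contact_force: [0.6, -8.1, 8.9]
finger_gap: 0.1
grip_force: 5.5
```

```bash
python3 w.py p4.png
```

```text
9.325 dock xy -66.3197492113619 -2.8902376669681953 z 220.9091921809788 [ 0.56 -8.1   8.91]
```

View pics/p4.png

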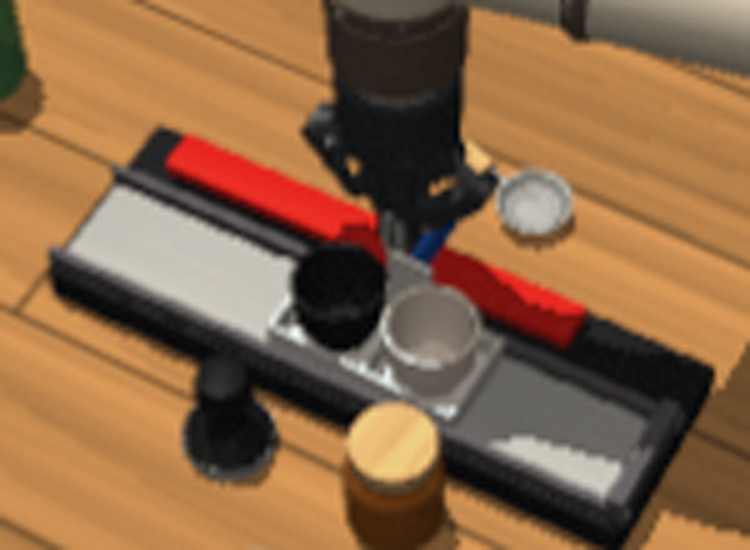

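The shuttle slid over the pin with both cups upright; its tray spans (270,330) to (500,350).

Emit:
apply_moves --steps '[[[0, -5, 0], 0, 1], [[0, -12, 0], 0, 1], [[0, -19, 0], 0, 1], [[0, -26, 0], 0, 1], [[0, -33, 0], 0, 1], [[0, -40, 0], 0, 1], [[0, -47, 0], 0, 1], [[0, -54, 0], 0, 1], [[0, -61, 0], 0, 1], [[0, -68, 0], 0, 1], [[0, -75, 0], 0, 1], [[0, -79, 0], 0, 1]]'

```text
time: 10.88
eef_pos: [526.4, 21.5, 220.6]
tcp_rot: [[1.0, 0.016, -0.001], [0.016, -1.0, -0.002], [-0.001, 0.002, -1.0]]
contact_force: [0.9, -8.8, 9.8]
finger_gap: 0.1
grip_force: 5.6
```

Emit:
apply_moves --steps '[[[0, -4, 0], 0, 1], [[0, -8, 0], 0, 1], [[0, -11, 0], 0, 1], [[0, -14, 0], 0, 1], [[0, -17, 0], 0, 1], [[0, -19, 0], 0, 1], [[0, -19, 0], 0, 1]]'

```text
time: 11.75
eef_pos: [526.0, 40.5, 220.5]
tcp_rot: [[1.0, 0.016, -0.002], [0.016, -1.0, -0.002], [-0.002, 0.002, -1.0]]
contact_force: [0.5, -6.8, 10.6]
finger_gap: 0.0
grip_force: 5.3
```

```bash
python3 w.py p5.png
```

```text
11.75 dock xy -66.7260212942435 94.97792417762679 z 220.52699489703008 [ 0.47 -6.79 10.63]
```

View pics/p5.png

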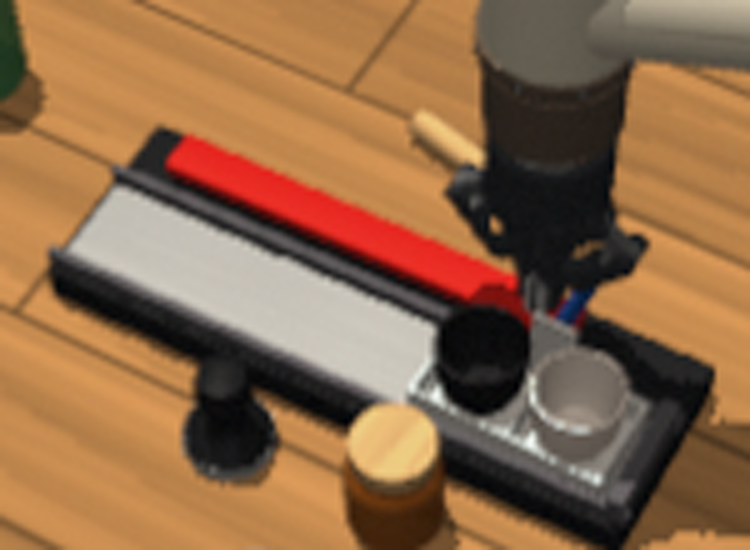

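The shuttle is nearly home, with a small gap left to the stop. I'll creep on until the push force rises.

Emit:
apply_moves --steps '[[[0, -2, 0], 0, 1], [[0, -4, 0], 0, 1], [[0, -4, 0], 0, 1]]'

```text
time: 12.18
eef_pos: [525.9, 44.4, 220.6]
tcp_rot: [[1.0, 0.016, -0.002], [0.016, -1.0, -0.002], [-0.002, 0.002, -1.0]]
contact_force: [-0.5, -6.9, 10.0]
finger_gap: 0.2
grip_force: 5.4
```

Emit:
apply_moves --steps '[[[0, -1, 0], 0, 1], [[0, -2, 0], 0, 1], [[0, -2, 0], 0, 1]]'

```text
time: 12.55
eef_pos: [525.8, 46.1, 220.6]
tcp_rot: [[1.0, 0.016, -0.002], [0.016, -1.0, -0.003], [-0.002, 0.003, -1.0]]
contact_force: [-0.5, -9.1, 9.7]
finger_gap: 0.2
grip_force: 6.2
```

Emit:
apply_moves --steps '[[[0, -1, 0], 0, 1], [[0, -1.5, 0], 0, 1], [[0, -1.5, 0], 0, 1]]'

```text
time: 12.92
eef_pos: [525.8, 47.1, 220.9]
tcp_rot: [[1.0, 0.016, -0.003], [0.016, -1.0, -0.004], [-0.003, 0.004, -1.0]]
contact_force: [0.1, -10.4, 12.6]
finger_gap: -0.2
grip_force: 7.5
```

Emit:
apply_moves --steps '[[[0, -1, 0], 0, 1], [[0, -1.5, 0], 0, 1], [[0, -1.5, 0], 0, 1]]'

```text
time: 13.3
eef_pos: [525.6, 48.2, 221.1]
tcp_rot: [[1.0, 0.015, -0.003], [0.015, -1.0, -0.004], [-0.003, 0.004, -1.0]]
contact_force: [-0.4, -13.4, 14.4]
finger_gap: 0.1
grip_force: 8.9
```

The force is rising without motion, so the shuttle is home. I'll back off from the tab, then rise slowly.

Emit:
apply_moves --steps '[[[0, 3, 0], 0, 1], [[0, 7, 0], 0, 1], [[0, 10, 0], 0, 1], [[0, 10, 0], 0, 1], [[0, 10, -4], 0, 1], [[0, 10, -8], 0, 1], [[0, 10, -12], 0, 1], [[0, 10, -16], 0, 1], [[0, 10, -20], 0, 1], [[0, 10, -40], 0, 1], [[0, 10, -80], 0, 1], [[0, 10, -120], 0, 1]]'

```text
time: 14.8
eef_pos: [525.6, 40.4, 340.2]
tcp_rot: [[1.0, 0.015, -0.004], [0.015, -1.0, -0.001], [-0.004, 0.001, -1.0]]
contact_force: [1.0, -0.0, 0.9]
finger_gap: -0.1
grip_force: 0.0
```

Emit:
apply_moves --steps '[[[-30, 20, -30], 0, 1], [[-60, 40, -50], 0, 1], [[-90, 60, -50], 0, 1], [[-90, 100, -50], 0, 1], [[-90, 140, -50], 0, 1], [[-90, 140, -50], 0, 1]]'

```text
time: 15.55
eef_pos: [437.6, -102.4, 389.3]
tcp_rot: [[1.0, 0.012, -0.003], [0.012, -1.0, -0.0], [-0.003, 0.0, -1.0]]
contact_force: [-0.0, 1.2, -0.7]
finger_gap: -0.1
grip_force: 0.0
```

```bash
python3 w.py p6.png
```

```text
15.55 dock xy -157.36574884147385 -46.532897309957235 z 389.33227439343506 [-0.05  1.16 -0.69]
```

View pics/p6.png

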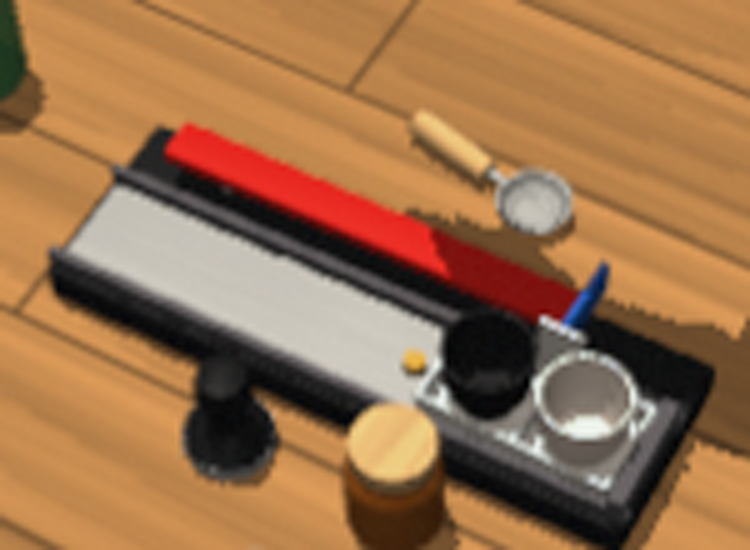

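The pin stands up at (414,360) behind the shuttle, the bar is up and both cups stand. Before handing in I'll check the shuttle's y numerically.

```bash
python3 - <<'E'
from h import *
q=np.load('q.npy');a=read_camera('scene');t=read_camera('top')
px=np.array((605,265))/5+(200,140)-.4
px0=np.array((265,50))/5.5+(205,155)-.4
for p,z,x in((px0,92,-86),(px,92,-86)):
    print(least_squares(lambda y:proj(a,dock2w(q,[[y[1],y[0],z]])[0])-p,[0,-86]).x)
cv2.imwrite('pics/p7.png',np.hstack([cv2.resize(a['img'][195:245,280:345],None,fx=6,fy=6,interpolation=2),cv2.resize(t['img'][190:240,215:281],None,fx=6,fy=6,interpolation=2)]))
E
```

```text
[-108.66  -81.34]
[127.21 -81.65]
```

View pics/p7.png

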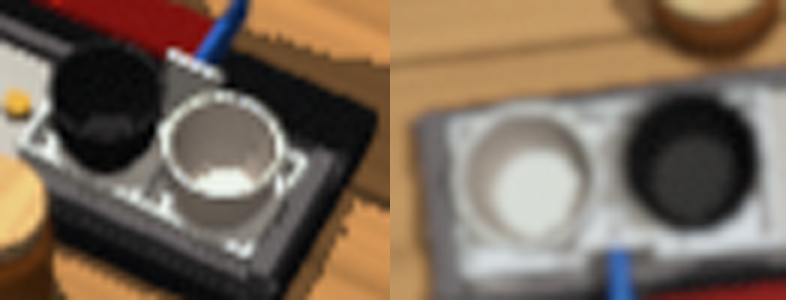

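The tab measures y about 127 against 125 expected, and the tray sits flush against the stop in both views. I'll hand in.

```bash
python3 -c "
from workcell import *
print(job_done())"
```

```text
the job is handed in; nothing more can be done
None
```

I handed the job in at about 16 s of the 42 s. The last pictures show the shuttle home against the end stop, the pin up behind it, both cups standing and the hand clear; the hand-in returned no verdict.

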